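# Level the rice cooker's stand and hold the spirit level down

## Robot

A 6-joint arm with a two-finger parallel gripper is mounted at the origin on the work surface. World frame = base frame: x ahead of the robot, y to its left, z up, the work surface at z = 0. Lengths are in m, angles in rad, forces in N, time in s.
With the tool pointing down it reaches from about 0.3 to 0.875 m from the base axis. Payload 6.4 kg.
Tool frame: the origin (TCP) lies on the centre line of the jaws, within the pads' length; the fingertips stand 19 mm ahead of it and the grasp point (between the pads) is the TCP (ctrl.tcp_to_tips is the distance from the TCP to the fingertips, in m); z points along the fingers, y is the direction in which the jaws open and shut (so a half turn about z gives the same grasp; the last joint's range is limited). The gripper opens to 85 mm and grips with 20 to 120 N. Pads are 22 mm wide; open, the fingers measure 114 mm over their backs; the gripper's body (76 mm by 85 mm) begins 54 mm behind the grasp point. The pads swing forward as they close: fully open they stand 13 mm farther back than shut.
Start: joints at [-1.32, 0.181, 1.607, -0, 1.354, -0.206], TCP at [0.254, -0.516, 0.25] pointing down, gripper open.
Joint ranges: [-2.99, 2.99], [-0.89, 2.07], [0.3, 2.58], [-1.14, 4.28], [0, 2.63], [-3.12, 3.12]. Speed limits (rad/s): [2.57, 2.57, 3.01, 3.14, 3.14, 3.14].

## Interface

Orientations are given as a unit quaternion [x, y, z, w].
In Python, from bench import ctrl, cams, workorder gives the robot as it stands. The module is installed in compiled form; this text tells all that it offers.
- The arm moves only by the tool send_rows, never from a script. Its argument "steps" is text: rows parted by semicolons, each of 4 numbers parted by spaces: the shift along the tool's x, y, z in mm, then the turn about the tool's z in rad. A call has 1 to 5 rows; each row shifts and turns the commanded pose from where the row before left it, along the tool's axes as they then stand; what a row does not reach is not made up. A row lasts 1/12 s, in which the tool goes at most 41.7 mm and 7.16 degrees, less where a joint would pass 70% of its speed; a pose out of reach is approached as far as the arm can. A call with a gripper value outside its range is refused whole. "hand" is the finger opening in mm, from 0 to 85.4, set as the call begins (left out, the last holds). The fingers move at their own pace and stop on an object; "squeeze" is the grip in N (left out, the last holds). Time passes only in rows, so rows that do not move let the fingers close. It gives the time, the measured TCP pose, the force and the opening at its end, in the units of the state.
- ctrl.read_state(): the state, without advancing time (a new reading comes with each control period).
- cams.get_image(name): name is "side" or "top" or "wrist"; returns a dict with "pixels" (480x640x3 uint8, red, green, blue), "depth" (480x640 float32, m along the optical axis (not along the pixel's ray), 0 where there is no reading), "fx", "fy", "cx", "cy" (pixels), "eye" and "attitude" of the camera in the world. Camera axes: x right, y down, z forward; pixel columns grow to the right and rows downward; lengths in m; the calibration is good to about 2 mm. A picture is of the moment at which its call begins.
- workorder.job_done(): hands the job in, once; it reports no verdict.
The state is a dict: "clock": time; "joint_pos": joint angles; "qd": joint speeds; "joint_torque": joint torques, N m; "ee_pos": TCP position; "eef_rot": TCP orientation; "ft_force": force on the tool from outside, world axes, zero at the start; "ft_torque": the same for the moment, N m; "finger_gap": finger opening in m.
Only numpy, scipy, OpenCV 4.12 (cv2) and the standard library are available. Lean on these libraries where they do the work, as an engineer would, in place of code of your own. Each camera call takes 0.05 s, during which the arm holds its last target.

## Task

The low steel stand for the rice cooker is out of level from side to side: lay the spirit level across the middle of its deck, lengthwise from the one levelling foot's side to the other's, let go of it and see from the bubble which side is low. Raise the stand on that low side by turning the hand wheel of its levelling foot clockwise (seen from above) until the bubble lies between the two lines, leaving the other levelling foot as it was found. Then press the level firmly down on the deck, near the middle of its length, and finish like that: keep pressing, do not let go, with the bubble still between the lines and the other kitchen things left where they are.

Things in the scene. Friction and masses are not known exactly. Their poses are not given: they have to be found in the camera images.
- level: Aluminium pocket spirit level, black end caps, 160 mm long (x), 24 wide (y), 40 high (z), about 0.35 kg. Origin: centre of its underside. Starts standing on its underside on the counter and must stand so on the deck, either way round. A 62 mm window mid-top shows the vial (48 mm, yellow-green) and pale bubble. Flat sides, grip anywhere; the whole top bears pressing
- bubble (a joint): Bubble centre along the level's own x axis, m; 0 = centred, stops at +-0.016. Runs to the HIGH side. Bubble 14 mm long, the two black lines 19 mm apart: between them within +-0.0025. Settles in about 1.5 s. Reads 0 on the flat counter; 2.5 mm per mrad of tilt
- stand: Steel stand for the rice cooker, its feet fixed on the counter: deck plate 276 mm (y) by 210 (x), flat top 70 mm above the counter, on a plain rear foot and two levelling screws in ears at its left and right. Origin: on the counter under the deck's middle; x points to the rear (away from the robot), y from the right levelling foot to the left one, z up
- deck: The stand's deck plate with what it carries; same origin and axes as the stand, tilted with the deck (under 0.01 rad)
- deck_mid (a point): Middle of the deck's top face, 70 mm above the counter; axes as for the stand
- foot_left_grip (a point): Left (+y) levelling foot: centre of its hand wheel, at grip height. Ribbed black knob 36 mm across, 22 high, vertical axis, standing 20 to 42 mm above the deck's top; grip at any angle round the axis. This point is 31 mm above the deck's top, 155 mm left of the deck's middle, 50 mm to the front. Under the knob a 12 mm screw and a bush 22 mm across, 7 high
- foot_right_grip (a point): Right (-y) levelling foot: the same hand wheel, 155 mm right of the deck's middle, 50 mm to the front
- foot_left (a joint): Turn of the left hand wheel, rad, growing clockwise from above, which raises the left side (1.75 mm a turn, feet 310 mm apart: bubble moves 14 mm a turn, 2.2 mm a rad). As found within 0.2 of 0, which does not tell if the deck is level. Stays where left (friction 0.06 N m), stops at -3 and 10. The low foot is 2.6 to 5.4 rad short, so several grasps
- foot_right (a joint): The same for the right hand wheel; clockwise from above raises the right side of the deck
- jar: Small glass jar with a steel screw cap, 68 mm across, 105 mm high, a bystander. Origin: centre of its underside
- scoop: Blue plastic rice scoop, cup 62 mm across and 45 mm high with a handle 105 mm long to its -x, a bystander. Origin: under the cup's centre
- skimmer: Stainless steel skimmer lying flat, disc 110 mm across with a handle 220 mm long to its -x, a bystander. Origin: under the disc's centre
- trivet: Folded orange silicone trivet, 170 by 85 by 12 mm, a bystander. Origin: centre of its underside
Not all that is in view belongs to the job. Of the things like the level, leave any that is brown or purple; of the rest the larger one is meant.

How it is judged:
On the way, in this order (a step that is already met when the one before it is completed fails the run):
1. the level stands across the middle of the deck, let go of, its bubble off to one side (angle between the x axis of level and the y axis of stand, either way round below 0.2 rad and horizontal distance between level and deck_mid below 0.06 m and angle between level's own z axis and vertical below 0.06 rad and contact force between level and deck above 0.8 N and contact force between the fingers and level below 0.1 N and (value of joint bubble above 0.004 m or value of joint bubble below -0.004 m)), for 0.2 s.
2. the foot on the low side has been screwed out until the bubble of the free-standing level lies between the lines, the other foot left as it was (angle between the x axis of level and the y axis of stand, either way round below 0.2 rad and horizontal distance between level and deck_mid below 0.06 m and angle between level's own z axis and vertical below 0.06 rad and contact force between level and deck above 0.8 N and contact force between the fingers and level below 0.1 N and value of joint bubble between -0.0025 and 0.0025 m and ((value of joint foot_left above 1 rad and value of joint foot_right between -0.9 and 0.9 rad) or (value of joint foot_right above 1 rad and value of joint foot_left between -0.9 and 0.9 rad))), for 0.3 s.
At the end, for the whole second after the job is handed in: Fingers press the level on the deck (over 5.5 N level to deck with its 3.4 N weight, over 2 N from the fingers); it stands still within 60 mm of the deck's middle and 0.2 rad of the feet line; bubble within 2.5 mm of centre; low side's foot over 1 rad, the other within 0.9 of 0 (angle between the x axis of level and the y axis of stand, either way round below 0.2 rad and horizontal distance between level and deck_mid below 0.06 m and angle between level's own z axis and vertical below 0.06 rad and contact force between level and deck above 0.8 N and value of joint bubble between -0.0025 and 0.0025 m and ((value of joint foot_left above 1 rad and value of joint foot_right between -0.9 and 0.9 rad) or (value of joint foot_right above 1 rad and value of joint foot_left between -0.9 and 0.9 rad)) and contact force between level and deck above 5.5 N and contact force between the fingers and level above 2 N and linear speed of level below 0.01 m/s); the arm keeps its last pose, push and grip.
It fails at once if the jar is moved more than 30 mm (distance of jar from where it was at the start of the episode above 0.03 m).
It fails at once if the scoop is moved more than 30 mm (distance of scoop from where it was at the start of the episode above 0.03 m).
It fails at once if the skimmer is moved more than 30 mm (distance of skimmer from where it was at the start of the episode above 0.03 m).
It fails at once if the trivet is moved more than 30 mm (distance of trivet from where it was at the start of the episode above 0.03 m).
It also fails if it takes over 72 s, if anything falls off the work surface, if the arm or the gripper's body presses on something with over 40 N, if the wrist force passes 120 N, or if a joint passes its speed limit or range.

## Working session

There is one attempt and no reset: what is moved stays moved. The work goes in short steps, Python scripts to look and compute and a tool call to move; the robot and the scene stay as the last step left them, time stands still between calls to the robot, and variables do not carry over. Pictures are saved under pics/ and viewed, and the job is handed in when it is done.

Besides the shell and the picture viewer there is one more tool, called after ">>>" as a command line: name --argument value ..., lists and objects as JSON in quotes. send_rows: Moves the arm, as the interface text tells. Its arguments: {"type":"object","properties":{"steps":{"type":"string"},"hand":{"type":"number"},"squeeze":{"type":"number"}},"required":["steps"]}

```bash
mkdir -p pics; ls
cat > h.py <<'E'
import numpy as np, cv2
from scipy.spatial.transform import Rotation as R
from bench import ctrl, cams, workorder
def grab(n):
    im=cams.get_image(n); return im
def Rm(a):
    a=np.array(a,float)
    return a if a.shape==(3,3) else R.from_quat(a).as_matrix()
def cloud(im):
    d=im['depth']; v,u=np.mgrid[0:d.shape[0],0:d.shape[1]]
    p=np.stack([(u-im['cx'])/im['fx']*d,(v-im['cy'])/im['fy']*d,d],-1)
    return p@Rm(im['attitude']).T+np.array(im['eye'])
def save(im,f,crop=None,s=1):
    p=im['pixels'][:,:,::-1]
    if crop: p=p[crop[1]:crop[3],crop[0]:crop[2]]
    if s!=1: p=cv2.resize(p,None,fx=s,fy=s,interpolation=cv2.INTER_CUBIC)
    cv2.imwrite('pics/'+f,p)
E
python3 - <<'E'
from h import *
s=ctrl.read_state(); print(s)
for n in ['top','side']:
    im=grab(n); save(im,n+'0.png'); np.savez('/tmp/%s0.npz'%n,**{k:im[k] for k in im})
    print(n,im['eye'],im['attitude'],im['fx'],im['cx'])
E
```

```text
pics
{'clock': 0.0, 'joint_pos': array([-1.32032099e+00,  1.81525126e-01,  1.60797738e+00, -1.38187473e-05,
        1.35377803e+00, -2.06309420e-01]), 'qd': array([-4.29624843e-05, -2.78215001e-03, -1.20754278e-03, -1.21558831e-03,
       -1.04624969e-03,  9.53367382e-05]), 'joint_torque': array([-8.50841916e-04, -4.44869006e+01, -3.51337552e+01, -3.89834213e-04,
        9.13171767e-03,  2.68757091e-06]), 'ee_pos': array([ 0.25349316, -0.51555139,  0.24940786]), 'eef_rot': array([ 9.74030954e-01,  2.26413314e-01, -2.53795928e-05, -8.43585914e-04]), 'ft_force': array([-0.28188161, -0.22251532, -0.60918321]), 'ft_torque': array([ 0.0311138 , -0.00582806, -0.01303129]), 'finger_gap': 0.08530915413354627}
top [0.4146144  0.05704064 1.2275641 ] [ 0.71568415 -0.69482669  0.04971955 -0.05039883] 498.84219882494904 316.68916329529816
side [ 1.1662724  -1.08884804  1.17383098] [ 0.8808733   0.20982175 -0.10384304 -0.41140452] 600.5850989778838 319.9729823511458
```

View pics/top0.png

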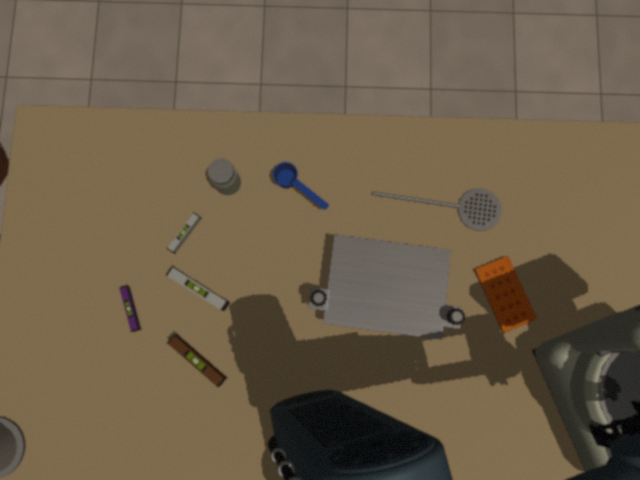

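View pics/side0.png

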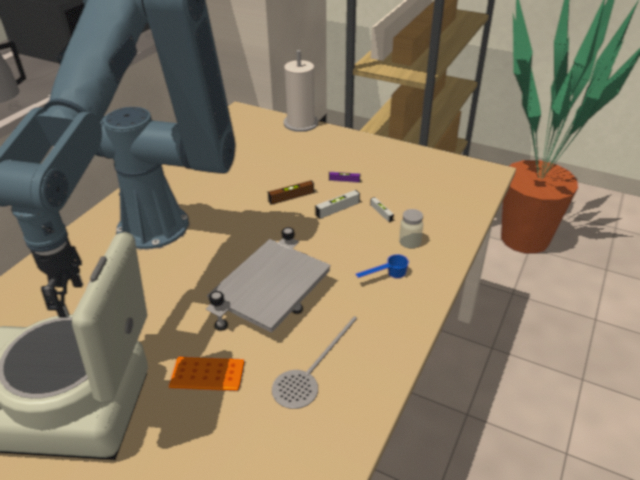

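The top view shows the larger silver level at (197,288), to be used. The smaller silver one is at (184,232) and the brown and purple decoys are at (196,360) and (130,308). The stand is at (388,285), with knobs at (319,297) and (456,316). I'll measure these now.

Run:
```python
from h import *
im=dict(np.load('/tmp/top0.npz')); P=cloud(im); px=im['pixels'].astype(int)
def box(name,u0,v0,u1,v1,zlo,zhi):
    m=np.zeros(P.shape[:2],bool); m[v0:v1,u0:u1]=1
    m&=(P[...,2]>zlo)&(P[...,2]<zhi)&(im['depth']>0)
    q=P[m]; c=np.ascontiguousarray(q[:,:2]*1000,dtype=np.float32)
    r=cv2.minAreaRect(c); print(name,len(q),'med',np.round(np.median(q,0),4),'rect',np.round(r[0],1),np.round(r[1],1),round(r[2],1), 'z',np.round(np.percentile(q[:,2],[5,95]),4))
    return q
box('level',155,255,240,320,.03,.06)
box('small',155,205,208,258,.012,.06)
box('deck',322,225,455,345,.06,.08)
box('knobL',300,280,335,315,.1,.125)
box('knobR',440,300,475,332,.1,.125)
box('jar',200,150,245,200,.08,.13)
box('scoop',265,155,335,212,.006,.06)
```

```text
level 701 med [0.4862 0.3449 0.0398] rect [486.7 345.4] [161.6  24.5] 60.1 z [0.036  0.0439]
small 388 med [0.6224 0.3884 0.027 ] rect [623.1 389.4] [ 19.9 110.1] 57.1 z [0.0153 0.0315]
deck 10834 med [ 0.4994 -0.1061  0.0698] rect [ 502.3 -112. ] [311.9 210.2] 84.1 z [0.0662 0.0735]
knobL 210 med [0.4692 0.0544 0.111 ] rect [468.7  54.5] [35.  35.7] 65.0 z [0.1073 0.114 ]
knobR 235 med [ 0.4369 -0.2525  0.1121] rect [ 437.  -253.1] [36.  35.8] 62.5 z [0.1052 0.1154]
jar 589 med [0.754  0.2888 0.105 ] rect [756.7 290.1] [59.1 59.6] 22.0 z [0.0827 0.1089]
scoop 677 med [0.749  0.1202 0.0417] rect [756.6 110.7] [146.  155.5] 2.5 z [0.0065 0.0472]
```

Run:
```python
from h import *
im=dict(np.load('/tmp/top0.npz')); P=cloud(im)
for n in ['top','side']:
    im=dict(np.load('/tmp/%s0.npz'%n)); P=cloud(im)
    print(n)
    q=P[(im['depth']>0)&(P[...,2]>.02)&(P[...,2]<.6)]
    # height map grid
    for x in np.arange(.1,.66,.05):
        row=[]
        for y in np.arange(-.3,-.95,-.05):
            m=(abs(q[:,0]-x)<.025)&(abs(q[:,1]-y)<.025)
            row.append('%4d'%(q[m,2].max()*1000) if m.sum()>3 else '   .')
        print('%.2f'%x,' '.join(row))
im=dict(np.load('/tmp/side0.npz')); save(im,'s0c.png',(0,140,200,470),2.2/1.3)
```

```text
top
0.10    .    .    .    .    .  103    .    .    .    .    .    .    .
0.15    .    .    .    .    .  135    .    .    .    .    .    .    .
0.20    .    .    .  338  154  200    .    .    .    .    .    .    .
0.25  599  599    .  381  379  261  202    .    .    .    .    .    .
0.30    .  575    .  120  374  270  204    .    .    .    .    .    .
0.35    .    .    .  257  202  205  205    .    .    .    .    .    .
0.40    .    .    .  442  372   70  202    .    .    .    .    .    .
0.45    .    .    .  433  394  318  234   53    .    .    .    .    .
0.50    .    .    .    .    .    .    .    .    .    .    .    .    .
0.55    .    .    .    .    .    .    .    .    .    .    .    .    .
0.60    .    .    .    .    .    .    .    .    .    .    .    .    .
0.65    .    .    .    .    .    .    .    .    .    .    .    .    .
side
0.10    .    .    .    .    .    .  184    .    .    .    .    .    .
0.15    .    .  567    .    .    .  198  198    .    .    .    .    .
0.20    .    .  599  599  599  594  207  206  205    .    .    .    .
0.25  599  599  599  352  594  594  350  208  208  204  106    .    .
0.30    .  599  599  599  599  593  352  207  207  205    .    .    .
0.35    .    .    .  124  127  562  207  208  207  203    .    .    .
0.40   74    .    .  450  451  455  203  206  206  109    .    .    .
0.45  118    .    .  444  451  460  459  450  310    .    .    .    .
0.50    .    .    .    .    .  433  450  452  310    .    .    .    .
0.55    .    .    .    .    .    .    .    .    .    .    .    .    .
0.60    .    .    .    .    .    .    .    .    .    .    .    .    .
0.65    .    .    .    .    .    .    .    .    .    .    .    .    .
```

View pics/s0c.png

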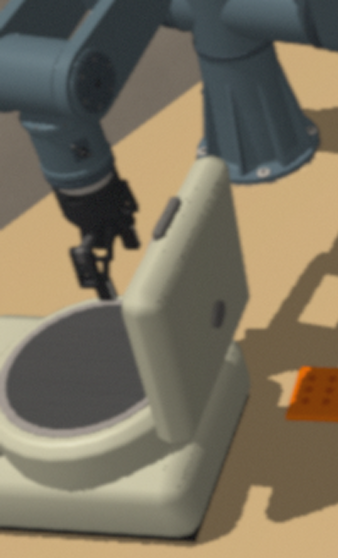

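```bash
cat >> h.py <<'E'
def pose():
    s=ctrl.read_state(); return np.array(s['ee_pos'])*1000, Rm(s['eef_rot'])
def yaw():
    p,M=pose(); return np.degrees(np.arctan2(M[1,0],M[0,0]))
def plan(wps,step=38,p=None,M=None):
    """wps: (x,y,z mm, yaw deg of tool x)"""
    if p is None: p,M=pose()
    out=[]
    for w in wps:
        t=np.array(w[:3],float); y0=np.degrees(np.arctan2(M[1,0],M[0,0]))
        dy=(w[3]-y0+180)%360-180
        n=int(max(np.ceil(np.linalg.norm(t-p)/step),np.ceil(abs(dy)/7.0),1))
        for i in range(n):
            d=(t-p)/(n-i); y0=np.degrees(np.arctan2(M[1,0],M[0,0]))
            a=-np.radians(((w[3]-y0+180)%360-180)/(n-i))
            l=np.round(M.T@d,1); a=round(a,3)
            out.append('%g %g %g %g'%(*(l+0.0),a+0.0))
            p=p+M@l; M=M@R.from_rotvec([0,0,a]).as_matrix()
    for i in range(0,len(out),5): print('; '.join(out[i:i+5]))
    print('end',np.round(p,1),len(out),'rows')
def st():
    s=ctrl.read_state(); print(round(s['clock'],2),np.round(s['ee_pos'],4),'yaw',round(yaw(),1),'F',np.round(s['ft_force'],1),'T',np.round(s['ft_torque'],2),'gap',round(s['finger_gap'],4))
E
python3 - <<'E'
from h import *
st()
plan([(290,-250,250,26.2),(400,100,200,40),(487,345,110,60.1)])
E
```

```text
0.1 [ 0.2535 -0.5156  0.2495] yaw 26.2 F [-0.  -0.3 -0.9] T [-0.    0.   -0.01] gap 0.0853
18.7 -27.8 0 0; 18.7 -27.8 0 0; 18.7 -27.8 0 0; 18.8 -27.8 0 0; 18.7 -27.8 0 0
18.8 -27.8 0 0; 18.7 -27.7 -0.1 0; 18.8 -27.8 0 0; 25.3 -26.5 5 -0.024; 25.9 -25.9 5.1 -0.024
26.6 -25.3 5 -0.024; 27.2 -24.7 5.1 -0.024; 27.7 -24 5 -0.024; 28.3 -23.3 5.1 -0.024; 28.9 -22.7 5 -0.024
29.4 -21.9 5.1 -0.024; 29.9 -21.3 5 -0.025; 30.4 -20.5 5.1 -0.024; 28 -16.5 11.3 -0.044; 28.7 -15.2 11.3 -0.044
29.3 -13.9 11.3 -0.044; 29.9 -12.6 11.3 -0.044; 30.5 -11.3 11.3 -0.044; 30.9 -10 11.3 -0.044; 31.3 -8.6 11.3 -0.044
31.7 -7.2 11.2 -0.043
end [487. 345. 110.] 26 rows
```

>>> send_rows --steps "18.7 -27.8 0 0; 18.7 -27.8 0 0; 18.7 -27.8 0 0; 18.8 -27.8 0 0; 18.7 -27.8 0 0"

```text
clock: 0.52
ee_pos: [0.2761, -0.3482, 0.2497]
eef_rot: [0.974, 0.226, -0.0, -0.001]
ft_force: [0.3, 0.9, 1.7]
finger_gap: 0.0854
```

>>> send_rows --steps "18.8 -27.8 0 0; 18.7 -27.7 0 0; 18.8 -27.8 0 0; 25.3 -26.5 5 -0.024; 25.9 -25.9 5 -0.024"

```text
clock: 0.93
ee_pos: [0.312, -0.1791, 0.2402]
eef_rot: [0.968, 0.25, 0.0, 0.0]
ft_force: [1.1, -0.2, -0.0]
finger_gap: 0.0854
```

>>> send_rows --steps "26.6 -25.3 5 -0.024; 27.2 -24.7 5 -0.024; 27.7 -24 5 -0.024; 28.3 -23.3 5 -0.024; 28.9 -22.7 5 -0.024"

```text
clock: 1.35
ee_pos: [0.3671, -0.0036, 0.2151]
eef_rot: [0.951, 0.308, 0.0, 0.0]
ft_force: [1.0, -0.2, -0.4]
finger_gap: 0.0854
```

>>> send_rows --steps "29.4 -21.9 5 -0.024; 29.9 -21.3 5 -0.025; 30.4 -20.5 5 -0.024; 28 -16.5 11 -0.044; 28.7 -15.2 11 -0.044"

```text
clock: 1.77
ee_pos: [0.4221, 0.1629, 0.178]
eef_rot: [0.923, 0.384, 0.0, 0.0]
ft_force: [1.3, -0.1, 0.3]
finger_gap: 0.0855
```

>>> send_rows --steps "29.3 -13.9 11 -0.044; 29.9 -12.6 11 -0.044; 30.5 -11.3 11 -0.044; 30.9 -10 11 -0.044; 31.3 -8.6 11 -0.044"

```text
clock: 2.18
ee_pos: [0.4761, 0.3153, 0.1221]
eef_rot: [0.876, 0.483, -0.0, -0.0]
ft_force: [1.0, -1.0, 0.2]
finger_gap: 0.0853
```

>>> send_rows --steps "31.7 -7.2 11 -0.043; 0 0 0 0; 0 0 0 0"

```text
clock: 2.43
ee_pos: [0.4861, 0.3452, 0.1103]
eef_rot: [0.865, 0.502, -0.002, -0.0]
ft_force: [-1.2, -0.6, 0.4]
finger_gap: 0.0858
```

Run:
```python
from h import *
im=grab('wrist'); save(im,'w1.png'); P=cloud(im)
np.savez('/tmp/w1.npz',**im)
st()
m=(P[...,2]>.033)&(P[...,2]<.05)&(im['depth']>0)&(np.hypot(P[...,0]-.487,P[...,1]-.345)<.1)
r=cv2.minAreaRect(np.ascontiguousarray(P[m][:,:2]*1000,dtype=np.float32)); print(m.sum(),r)
plan([(487,345.3,34,60.1)],step=30)
```

```text
2.48 [0.4863 0.3443 0.1112] yaw 60.1 F [1.  0.2 0.7] T [-0.01 -0.01 -0.02] gap 0.0855
15974 ((484.69970703125, 342.0226745605469), (160.68682861328125, 24.66783905029297), 60.02178955078125)
0.5 0.1 25.7 0; 0.4 0.1 25.7 0; 0.5 0 25.8 0.001
end [487.  345.3  34. ] 3 rows
```

View pics/w1.png

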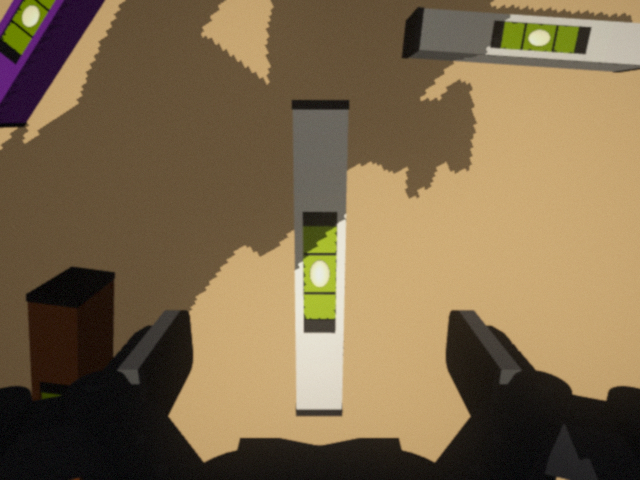

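The wrist view shows the silver level centred between the jaws (vial at (319,272)), with its bubble between the lines. I'll lower and grip it.

>>> send_rows --steps "0 0 26 0; 0 0 26 0; 0 0 25 0; 0 0 0 0"

```text
clock: 2.82
ee_pos: [0.4837, 0.3415, 0.0312]
eef_rot: [0.866, 0.5, -0.004, -0.0]
ft_force: [-1.2, -1.0, 0.1]
finger_gap: 0.0851
```

>>> send_rows --steps "0 0 0 0; 0 0 0 0; 0 0 0 0; 0 0 0 0; 0 0 0 0" --hand 10 --squeeze 35

```text
clock: 3.23
ee_pos: [0.488, 0.3448, 0.037]
eef_rot: [0.866, 0.501, 0.001, 0.0]
ft_force: [-0.2, -0.2, 1.5]
finger_gap: 0.0255
```

Run:
```python
from h import *
st()
p,M=pose()
plan([(p[0],p[1],160,60.1),(503,-103,160,84.1),(503,-103,115,84.1)])
```

```text
3.23 [0.488  0.3448 0.037 ] yaw 60.1 F [-0.2 -0.2  1.5] T [0.02 0.07 0.04] gap 0.0255
0.1 0 -30.8 0; 0.1 0.1 -30.7 0; 0 0 -30.8 0; 0.1 0.1 -30.7 0; -31.7 19.7 0 -0.035
-32.4 18.6 0 -0.035; -33 17.4 -0.1 -0.035; -33.6 16.3 0 -0.035; -34.2 15.1 -0.1 -0.035; -34.7 13.9 0 -0.035
-35.1 12.6 -0.1 -0.035; -35.5 11.4 0 -0.035; -35.9 10.1 -0.1 -0.035; -36.3 8.9 0 -0.035; -36.6 7.6 -0.1 -0.035
-36.8 6.3 0 -0.034; 0 0 22.5 0; 0 -0.1 22.5 0
end [ 503. -103.  115.] 18 rows
```

>>> send_rows --steps "0 0 0 0; 0 0 -15 0; 0 0 -36 0; 0 0 -36 0; 0 0 -36 0"

```text
clock: 3.65
ee_pos: [0.4861, 0.3439, 0.1589]
eef_rot: [0.866, 0.501, -0.001, -0.0]
ft_force: [1.4, 0.7, -3.8]
finger_gap: 0.0236
```

>>> send_rows --steps "-31.7 19.7 0 -0.035; -32.4 18.6 0 -0.035; -33 17.4 0 -0.035; -33.6 16.3 0 -0.035; -34.2 15.1 0 -0.035"

```text
clock: 4.07
ee_pos: [0.4927, 0.1563, 0.1583]
eef_rot: [0.818, 0.575, -0.0, -0.0]
ft_force: [1.1, 0.9, -2.9]
finger_gap: 0.0234
```

>>> send_rows --steps "-34.7 13.9 0 -0.035; -35.1 12.6 0 -0.035; -35.5 11.4 0 -0.035; -35.9 10.1 0 -0.035; -36.3 8.9 0 -0.035"

```text
clock: 4.48
ee_pos: [0.499, -0.0304, 0.1583]
eef_rot: [0.765, 0.645, -0.0, -0.0]
ft_force: [0.3, -0.1, -3.2]
finger_gap: 0.023
```

>>> send_rows --steps "-36.6 7.6 0 -0.035; -36.8 6.3 0 -0.034; 0 0 0 0; 0 0 0 0; 0 0 0 0"

```text
clock: 4.9
ee_pos: [0.5015, -0.1031, 0.158]
eef_rot: [0.743, 0.669, -0.0, -0.001]
ft_force: [0.1, 0.4, -3.4]
finger_gap: 0.0235
```

Run:
```python
from h import *
st()
im=grab('top'); save(im,'t2.png')
im=grab('wrist'); save(im,'w2.png')
im=grab('side'); save(im,'s2.png',(150,200,400,380),3)
st()
plan([(503,-103,115,84.1)])
```

```text
4.9 [ 0.5015 -0.1031  0.158 ] yaw 84.0 F [ 0.1  0.4 -3.4] T [ 0.05 -0.   -0.  ] gap 0.0235
5.05 [ 0.5019 -0.102   0.1581] yaw 84.2 F [-0.9  0.5 -3.6] T [0.07 0.02 0.01] gap 0.0232
-0.4 0.6 21.6 0.001; -0.5 0.7 21.5 0.001
end [ 503.  -103.1  115. ] 2 rows
```

View pics/s2.png

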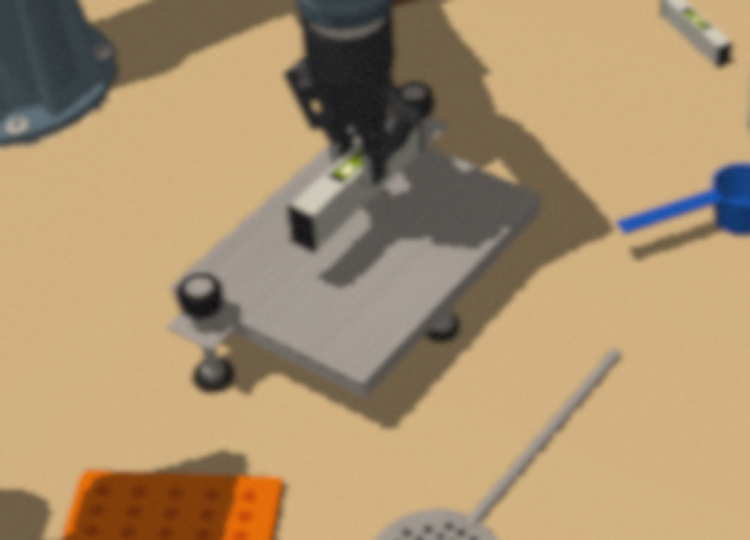

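View pics/w2.png

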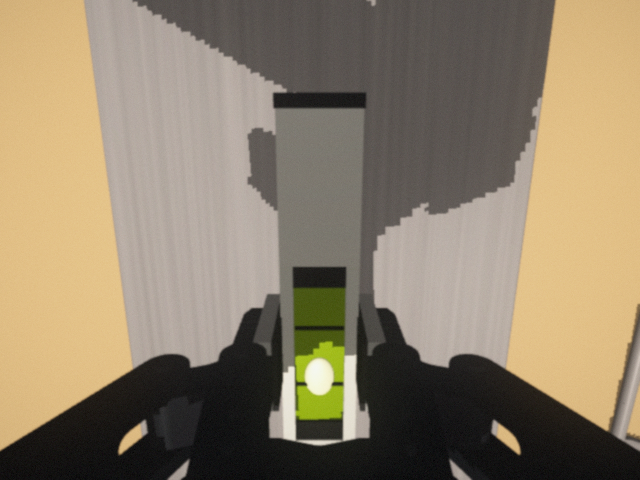

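The level is held over the deck, aligned with the plate edges (wrist view, level along column 320). Next I'll lower it until it makes contact.

>>> send_rows --steps "0 0 23 0; 0 0 20 0; 0 0 2 0; 0 0 2 0"

```text
clock: 5.38
ee_pos: [0.5013, -0.102, 0.1104]
eef_rot: [0.742, 0.67, -0.001, -0.001]
ft_force: [1.0, -0.4, -2.5]
finger_gap: 0.023
```

>>> send_rows --steps "0 0 1.5 0; 0 0 1.5 0; 0 0 0 0"

```text
clock: 5.63
ee_pos: [0.5028, -0.1036, 0.1091]
eef_rot: [0.742, 0.67, 0.0, 0.001]
ft_force: [0.3, -0.1, -3.6]
finger_gap: 0.0234
```

>>> send_rows --steps "0 0 1.5 0; 0 0 1 0; 0 0 0 0"

```text
clock: 5.88
ee_pos: [0.5026, -0.1037, 0.1066]
eef_rot: [0.743, 0.67, 0.0, 0.001]
ft_force: [-0.9, 0.9, 1.1]
finger_gap: 0.023
```

>>> send_rows --steps "0 0 1 0; 0 0 1 0; 0 0 0 0"

```text
clock: 6.13
ee_pos: [0.5028, -0.1038, 0.1063]
eef_rot: [0.742, 0.67, 0.0, 0.001]
ft_force: [-7.4, 3.8, 17.1]
finger_gap: 0.0234
```

>>> send_rows --steps "0 0 -1.3 0; 0 0 0 0; 0 0 0 0"

```text
clock: 6.38
ee_pos: [0.5027, -0.1037, 0.1064]
eef_rot: [0.743, 0.67, 0.0, 0.001]
ft_force: [-4.8, 2.7, 9.3]
finger_gap: 0.0232
```

>>> send_rows --steps "0 0 0 0; 0 0 0 0; 0 0 0 0; 0 0 0 0; 0 0 0 0" --hand 60

```text
clock: 6.8
ee_pos: [0.5021, -0.1035, 0.1049]
eef_rot: [0.743, 0.67, -0.0, -0.0]
ft_force: [0.4, 1.0, -0.2]
finger_gap: 0.0604
```

>>> send_rows --steps "0 0 -15 0; 0 0 -30 0; 0 0 -35 0; 0 0 -35 0; 0 0 0 0"

```text
clock: 7.22
ee_pos: [0.5059, -0.1051, 0.2275]
eef_rot: [0.742, 0.67, 0.002, 0.006]
ft_force: [0.8, -1.4, 1.2]
finger_gap: 0.0599
```

>>> send_rows --steps "0 0 0 0; 0 0 0 0; 0 0 0 0; 0 0 0 0; 0 0 0 0"

```text
clock: 7.63
ee_pos: [0.5014, -0.1032, 0.2187]
eef_rot: [0.743, 0.67, -0.001, -0.001]
ft_force: [0.8, 0.1, -0.1]
finger_gap: 0.0599
```

Run:
```python
from h import *
st()
im=grab('wrist'); save(im,'w3.png'); np.savez('/tmp/w3.npz',**im)
P=cloud(im); print(im['eye'])
m=(P[...,2]>.1)&(P[...,2]<.118)&(im['depth']>0)&(np.hypot(P[...,0]-.503,P[...,1]+.104)<.1)
r=cv2.minAreaRect(np.ascontiguousarray(P[m][:,:2]*1000,dtype=np.float32)); print(m.sum(),r)
print('img right dir',Rm(im['attitude'])[:,0],'img down',Rm(im['attitude'])[:,1])
```

```text
7.63 [ 0.5014 -0.1032  0.2187] yaw 84.1 F [ 0.8  0.1 -0.1] T [0.03 0.02 0.02] gap 0.0599
[ 0.50943456 -0.03375477  0.34166043]
11530 ((502.4244384765625, -107.97176361083984), (160.13662719726562, 24.807456970214844), 84.1697769165039)
img right dir [ 0.99477752 -0.10203731 -0.00246391] img down [-0.0974122  -0.95634021  0.27554357]
```

View pics/w3.png

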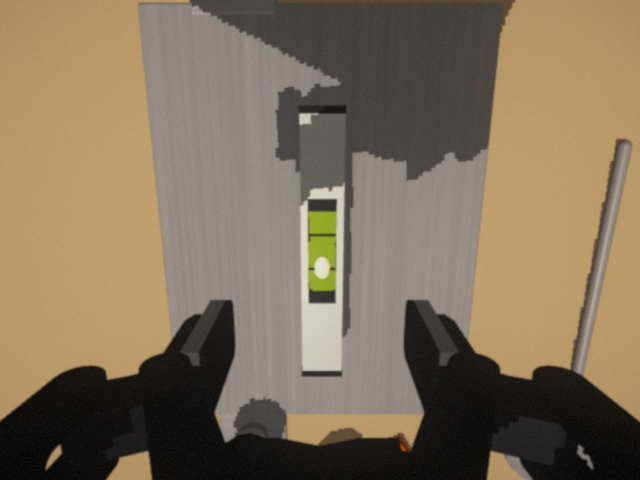

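The bubble is at (322,268), against the lower (-y, right) line, so the right side is high and the left is low. I'll measure the offset numerically.

```bash
cat >> h.py <<'E'
def bubble(im,L=(502.4,-105.5),ya=84.1,dbg=None,ztop=110):
    """rectify level top plane: returns offset toward +y(stand) in mm, from lines / caps"""
    A=Rm(im['attitude']); e=np.array(im['eye'])*1000
    a=np.radians(ya); ux=np.array([np.cos(a),np.sin(a)]); uy=np.array([-ux[1],ux[0]])
    s=np.arange(-100,100,.25); t=np.arange(-22,22,.25)
    S,T=np.meshgrid(s,t)
    W=np.stack([L[0]+S*ux[0]+T*uy[0],L[1]+S*ux[1]+T*uy[1],np.full(S.shape,ztop)],-1)
    c=(W-e)@A
    u=(c[...,0]/c[...,2]*im['fx']+im['cx']).astype(np.float32); v=(c[...,1]/c[...,2]*im['fy']+im['cy']).astype(np.float32)
    r=cv2.remap(im['pixels'],u,v,cv2.INTER_LINEAR)
    if dbg: cv2.imwrite('pics/'+dbg,cv2.resize(r[:,:,::-1],None,fx=1,fy=1.5))
    f=r.astype(int); 
    gr=(f[...,1]-f[...,2]>50)&(f[...,1]>60)
    hsv=cv2.cvtColor(r,cv2.COLOR_RGB2HSV)
    if not gr.any(): print('no green'); return
    cols=np.where(gr.sum(0)>12)[0]; lo,hi=cols[0],cols[-1]
    rows=np.where(gr[:,lo:hi].sum(1)>60)[0]; t0=rows.mean()
    sub=f[rows[0]:rows[-1]+1,lo:hi+1]
    pale=(sub[...,2]>0.6*sub[...,1])&(sub.sum(2)>250); ys,xs=np.nonzero(pale)
    bs=s[lo+xs].mean() if len(xs) else np.nan
    print('vial ends',s[lo],s[hi],'mid',(s[lo]+s[hi])/2,'bubble',round(bs,2),'extent',(s[lo+xs.min()],s[lo+xs.max()]) if len(xs) else None,'offset to +y',round(bs-(s[lo]+s[hi])/2,2))
E
python3 - <<'E'
from h import *
im=dict(np.load('/tmp/w3.npz')); bubble(im,dbg='r3.png')
E
```

```text
vial ends -24.75 22.5 mid -1.125 bubble -7.95 extent (np.float64(-24.75), np.float64(22.5)) offset to +y -6.83
```

View pics/r3.png

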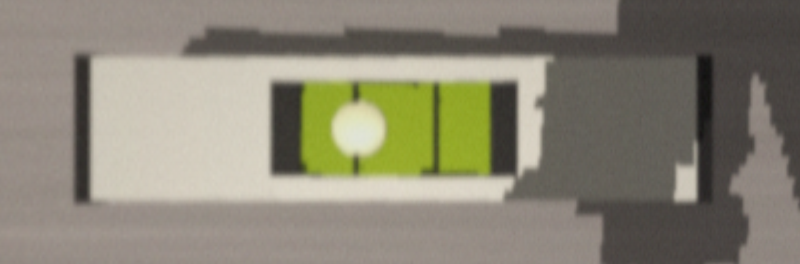

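The rectified view shows the lines at px 355 and 436, so the midpoint is 395.5. The bubble centre is at 358.5, which is 9.2 mm toward the right. The left foot needs about 4.1 rad clockwise. Joint 6 has enough range to do that in one grasp, so I'll move over the left wheel with the wrist pre-rotated.

Run:
```python
from h import *
print(ctrl.read_state()['joint_pos'])
plan([(468.7,54.5,190,204)])
```

```text
[-4.35155648e-01  7.24343605e-02  1.79387595e+00  1.00592763e-07
  1.27745899e+00 -3.32086161e-01]
8.5 -2.7 1.6 -0.116; 8.8 -1.7 1.6 -0.116; 8.9 -0.7 1.6 -0.116; 8.9 0.4 1.6 -0.116; 8.8 1.4 1.6 -0.116
8.6 2.4 1.6 -0.116; 8.3 3.4 1.6 -0.116; 7.9 4.3 1.6 -0.116; 7.3 5.2 1.6 -0.116; 6.6 6 1.6 -0.117
5.9 6.7 1.6 -0.116; 5.1 7.4 1.6 -0.117; 4.2 7.9 1.7 -0.116; 3.2 8.4 1.6 -0.117; 2.2 8.7 1.7 -0.116
1.2 8.9 1.6 -0.117; 0.2 9 1.7 -0.116; -0.8 8.9 1.6 -0.117
end [468.7  54.5 190. ] 18 rows
```

>>> send_rows --steps "8.5 -2.7 1.6 -0.116; 8.8 -1.7 1.6 -0.116; 8.9 -0.7 1.6 -0.116; 8.9 0.4 1.6 -0.116; 8.8 1.4 1.6 -0.116"

```text
clock: 8.1
ee_pos: [0.4927, -0.0593, 0.2114]
eef_rot: [0.518, 0.856, -0.0, -0.001]
ft_force: [0.4, 0.4, 0.1]
finger_gap: 0.0598
```

>>> send_rows --steps "8.6 2.4 1.6 -0.116; 8.3 3.4 1.6 -0.116; 7.9 4.3 1.6 -0.116; 7.3 5.2 1.6 -0.116; 6.6 6 1.6 -0.117"

```text
clock: 8.52
ee_pos: [0.4836, -0.0155, 0.2035]
eef_rot: [0.251, 0.968, 0.0, -0.0]
ft_force: [-0.3, -0.1, 0.6]
finger_gap: 0.0599
```

>>> send_rows --steps "5.9 6.7 1.6 -0.116; 5.1 7.4 1.6 -0.117; 4.2 7.9 1.7 -0.116; 3.2 8.4 1.6 -0.117; 2.2 8.7 1.7 -0.116"

```text
clock: 8.93
ee_pos: [0.4745, 0.0284, 0.1953]
eef_rot: [-0.037, 0.999, 0.0, -0.0]
ft_force: [-0.6, -0.6, -0.0]
finger_gap: 0.0599
```

>>> send_rows --steps "1.2 8.9 1.6 -0.117; 0.2 9 1.7 -0.116; -0.8 8.9 1.6 -0.117; 0 0 0 0; 0 0 0 0"

```text
clock: 9.35
ee_pos: [0.469, 0.0544, 0.1906]
eef_rot: [-0.207, 0.978, 0.0, -0.0]
ft_force: [-0.2, 0.4, 0.7]
finger_gap: 0.0597
```

Run:
```python
from h import *
st()
im=grab('wrist'); save(im,'w4.png'); P=cloud(im)
m=(P[...,2]>.105)&(P[...,2]<.118)&(im['depth']>0)&(np.hypot(P[...,0]-.469,P[...,1]-.054)<.03)
q=P[m][:,:2]*1000; print(m.sum(),cv2.minAreaRect(np.ascontiguousarray(q,dtype=np.float32)),cv2.minEnclosingCircle(np.ascontiguousarray(q,dtype=np.float32)),np.median(P[m],0))
im2=grab('top'); save(im2,'t4.png'); bubble(im2)
st()
```

```text
9.35 [0.469  0.0544 0.1906] yaw -156.1 F [-0.2  0.4  0.7] T [-0.01 -0.05 -0.02] gap 0.0597
4085 ((467.8391418457031, 51.185028076171875), (37.738468170166016, 37.497802734375), 6.617018222808838) ((467.93511962890625, 51.183448791503906), 19.621295928955078) [0.46648777 0.05063889 0.11071427]
vial ends -22.0 24.75 mid 1.375 bubble -8.24 extent (np.float64(-21.25), np.float64(-1.25)) offset to +y -9.62
9.45 [0.4694 0.0539 0.1909] yaw -156.2 F [ 0.3 -0.3  0.6] T [ 0.04 -0.02  0.01] gap 0.0599
```

View pics/w4.png

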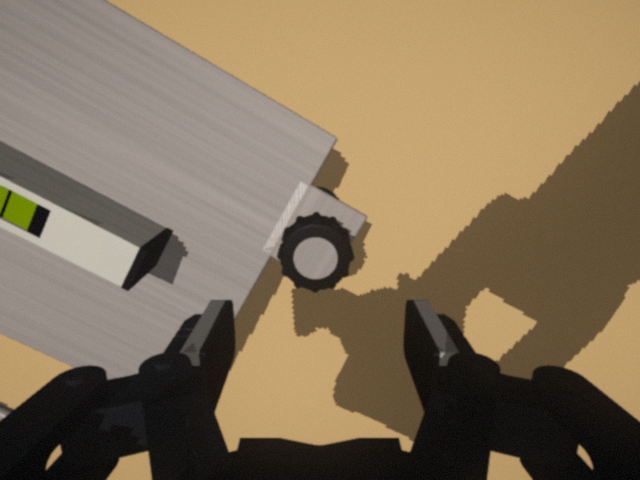

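View pics/t4.png

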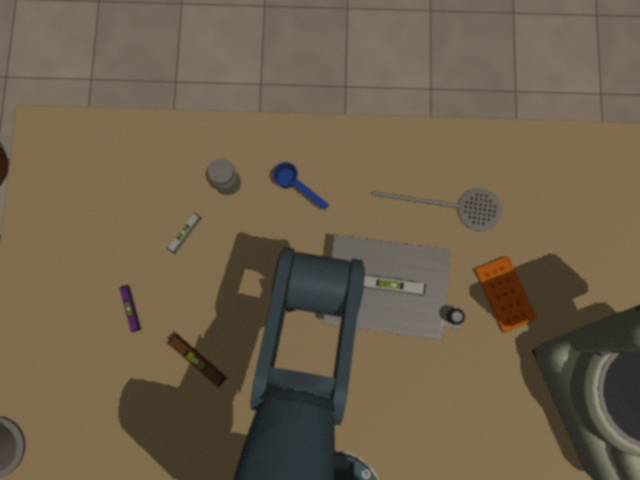

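The wrist view shows the left wheel centred between the jaws (316,252), and the top view shows the level (393,285) stays visible while I turn. The top reading agrees at about -9.6 mm. I'll descend and grip.

>>> send_rows --steps "1.3 -0.7 22 0; 0 0 22 0; 0 0 22 0; 0 0 21 0; 0 0 0 0"

```text
clock: 9.87
ee_pos: [0.4655, 0.0529, 0.1004]
eef_rot: [-0.207, 0.978, 0.001, -0.003]
ft_force: [-0.9, -0.2, -0.8]
finger_gap: 0.0601
```

>>> send_rows --steps "0 0 0 0; 0 0 0 0; 0 0 0 0; 0 0 0 0; 0 0 0 0" --hand 30 --squeeze 30

```text
clock: 10.28
ee_pos: [0.4693, 0.0526, 0.1052]
eef_rot: [-0.208, 0.978, -0.001, 0.001]
ft_force: [-0.5, -3.0, 1.7]
finger_gap: 0.0347
```

Run:
```python
from h import *
st()
im=grab('side'); save(im,'s5.png',(150,180,400,360),3)
im2=grab('top'); bubble(im2,dbg='r5.png')
st(); print(pose()[1])
```

```text
10.28 [0.4693 0.0526 0.1052] yaw -156.0 F [-0.5 -3.   1.7] T [-0.41  0.04 -0.01] gap 0.0347
vial ends -22.0 24.75 mid 1.375 bubble -8.19 extent (np.float64(-21.5), np.float64(-1.25)) offset to +y -9.56
10.38 [0.4693 0.0527 0.1051] yaw -156.0 F [-0.2 -3.3  2.6] T [-0.56  0.03 -0.05] gap 0.0349
[[-9.13409529e-01 -4.07034577e-01  2.42592761e-03]
 [-4.07037673e-01  9.13410890e-01 -9.37355661e-04]
 [-1.83433253e-03 -1.84363352e-03 -9.99996618e-01]]
```

View pics/s5.png

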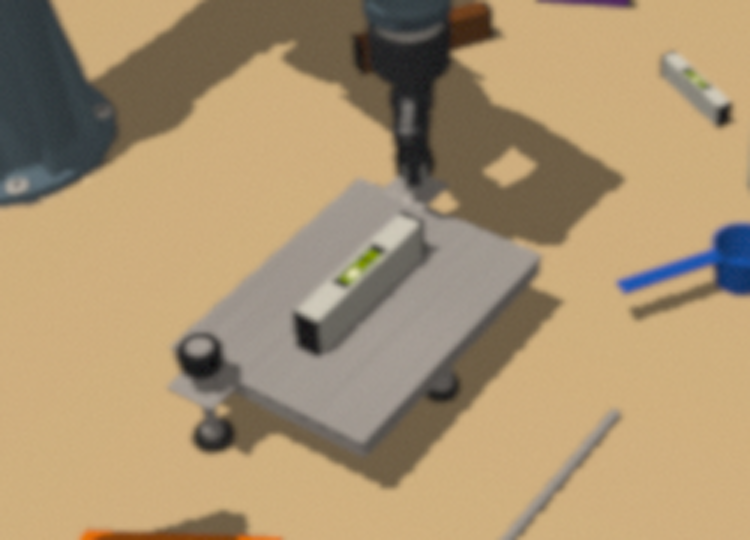

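View pics/r5.png

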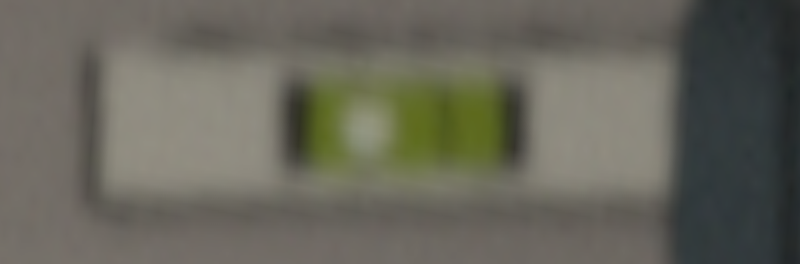

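The wheel is gripped (gap 35 mm, small side force). I'll turn clockwise, which is positive about the tool z axis pointing down.

>>> send_rows --steps "0 -0.3 0 0.1; 0 0 0 0.12; 0 0 0 0.12; 0 0 0 0.12; 0 0 0 0.12"

```text
clock: 10.8
ee_pos: [0.4696, 0.0516, 0.1052]
eef_rot: [0.083, 0.997, -0.001, 0.001]
ft_force: [-1.2, -8.0, 4.9]
finger_gap: 0.0351
```

>>> send_rows --steps "0 0 0 0.12; 0 0 0 0.12; 0 0 0 0.12; 0 0 0 0.12; 0 0 0 0.12"

```text
clock: 11.22
ee_pos: [0.4693, 0.0506, 0.1052]
eef_rot: [0.374, 0.928, -0.002, 0.002]
ft_force: [-3.4, -13.8, 7.6]
finger_gap: 0.0351
```

Run:
```python
from h import *
st(); im2=grab('top'); bubble(im2); print(ctrl.read_state()['joint_pos'][5])
```

```text
11.22 [0.4693 0.0506 0.1052] yaw 136.1 F [ -3.4 -13.8   7.6] T [-2.2   0.58  0.15] gap 0.0351
vial ends -21.75 24.75 mid 1.5 bubble -9.34 extent (np.float64(-16.75), np.float64(-1.75)) offset to +y -10.84
-0.9365315484296258
```

Run:
```python
from h import *
im2=grab('top'); bubble(im2,dbg='r6.png'); save(im2,'t6.png',(300,220,480,350),4);st()
```

```text
vial ends -22.0 24.5 mid 1.25 bubble -9.27 extent (np.float64(-16.75), np.float64(23.75)) offset to +y -10.52
11.32 [0.4693 0.0506 0.1053] yaw 136.2 F [ -3.5 -13.1   8. ] T [-2.06  0.52 -0.04] gap 0.0348
```

View pics/r6.png

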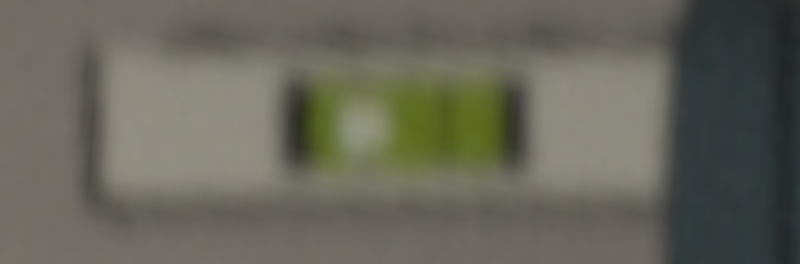

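View pics/t6.png

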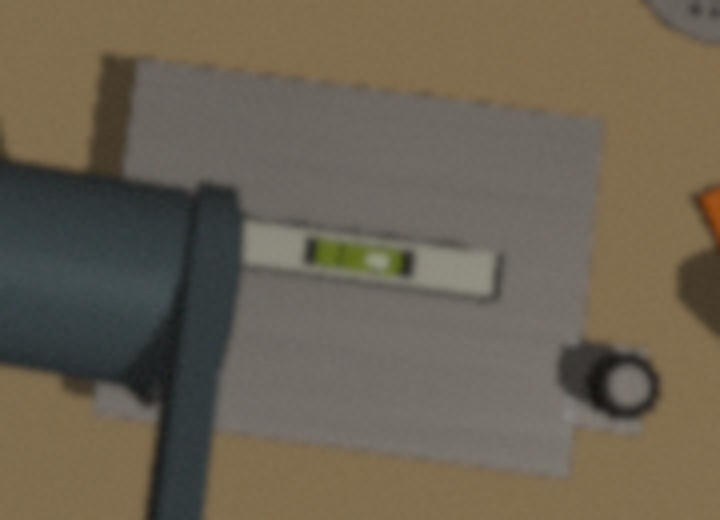

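>>> send_rows --steps "0 0 0 0; 0 0 0 0; 0 0 0 0; 0 0 0 0; 0 0 0 0" --hand 60

```text
clock: 11.73
ee_pos: [0.4684, 0.0532, 0.1039]
eef_rot: [0.371, 0.929, 0.0, -0.0]
ft_force: [0.4, 0.3, -0.1]
finger_gap: 0.06
```

>>> send_rows --steps "0 0 0 0; 0 0 0 0; 0 0 0 0; 0 0 0 0; 0 0 0 0"

```text
clock: 12.15
ee_pos: [0.4685, 0.0528, 0.104]
eef_rot: [0.371, 0.929, 0.0, -0.0]
ft_force: [-0.1, 0.0, 0.1]
finger_gap: 0.0601
```

Run:
```python
from h import *
im2=grab('top'); bubble(im2,dbg='r7.png');st()
im2=grab('wrist'); save(im2,'w7.png');st()
```

```text
vial ends -22.25 24.25 mid 1.0 bubble -6.52 extent (np.float64(-13.75), np.float64(23.75)) offset to +y -7.52
12.2 [0.4684 0.0528 0.1039] yaw 136.4 F [0.4 0.2 0.9] T [0.04 0.01 0.02] gap 0.0601
12.25 [0.4684 0.0528 0.104 ] yaw 136.4 F [ 0.4 -0.4  0.4] T [0.02 0.05 0.01] gap 0.06
```

View pics/r7.png

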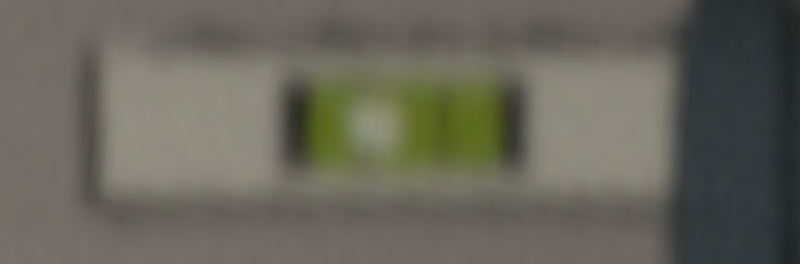

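View pics/w7.png

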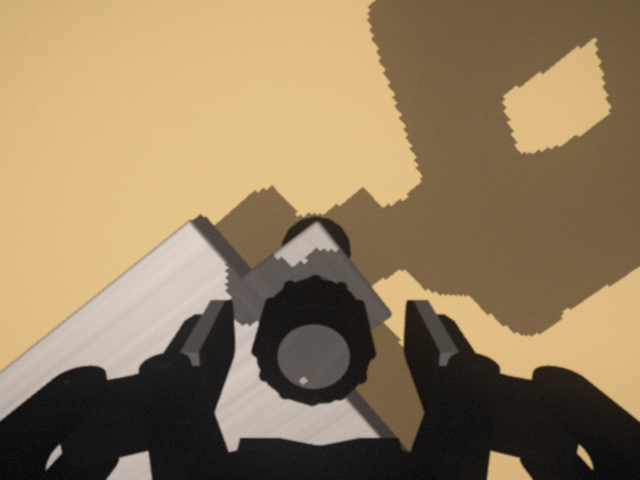

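Once released, the bubble has moved toward the centre. The knob looks off-centre in the jaws by about 1.8 mm (knob at column 314 against jaw centre 320), so I'll recentre and regrip.

>>> send_rows --steps "-0.5 -1.6 0 0; 0 0 0 0; 0 0 0 0"

```text
clock: 12.5
ee_pos: [0.4676, 0.0512, 0.104]
eef_rot: [0.371, 0.928, -0.0, -0.0]
ft_force: [-0.2, -0.9, 0.1]
finger_gap: 0.0599
```

```bash
cat >> h.py <<'E'
def bub(im,L=(502.4,-105.5),ya=84.1,ztop=110):
    """blur-robust: column profile of blue/green within vial; mid from vial green ends"""
    A=Rm(im['attitude']); e=np.array(im['eye'])*1000
    a=np.radians(ya); ux=np.array([np.cos(a),np.sin(a)]); uy=np.array([-ux[1],ux[0]])
    s=np.arange(-45,45,.25); t=np.arange(-22,22,.25); S,T=np.meshgrid(s,t)
    W=np.stack([L[0]+S*ux[0]+T*uy[0],L[1]+S*ux[1]+T*uy[1],np.full(S.shape,ztop)],-1)
    c=(W-e)@A
    u=(c[...,0]/c[...,2]*im['fx']+im['cx']).astype(np.float32); v=(c[...,1]/c[...,2]*im['fy']+im['cy']).astype(np.float32)
    f=cv2.remap(im['pixels'],u,v,cv2.INTER_LINEAR).astype(float)
    sat=f[...,1]-f[...,2]
    rows=np.where((sat[:,100:260]>40).mean(1)>.45)[0]; tc=int(round(rows.mean()))
    w=sat[tc-20:tc+21].mean(0); g=f[tc-20:tc+21,:,1].mean(0); b=f[tc-12:tc+13,:,2].mean(0)
    # vial dark ends: green midpoint crossing (use rows near edge, no bubble)
    gc=g; hi=np.percentile(gc[120:240],60)
    mins=[np.argmin(g[60:160])+60,np.argmin(g[200:320])+200]
    mid=(s[mins[0]]+s[mins[1]])/2
    lo,h2=mins[0]+14,mins[1]-14
    bb=b[lo:h2]-np.median(b[lo:h2]); bb=np.clip(bb-0.4*bb.max(),0,None); bs=(s[lo:h2]*bb).sum()/bb.sum()
    print('dark ends',s[mins[0]],s[mins[1]],'rows',len(rows),'peak',round(b[lo:h2].max()),'offset to +y %.2f mm'%(bs-mid))
E
python3 - <<'E'
from h import *
bub(dict(np.load('/tmp/w3.npz')))
for i in range(2):
    im=grab('top'); bub(im)
bub(dict(np.load('/tmp/top0.npz')),L=(486.7,345.4),ya=60.1,ztop=40)
st()
E
```

```text
dark ends -30.0 24.75 rows 64 peak 201 offset to +y -7.79 mm
dark ends -25.5 28.5 rows 54 peak 118 offset to +y -7.34 mm
dark ends -25.5 28.5 rows 54 peak 118 offset to +y -7.40 mm
dark ends -27.25 25.75 rows 50 peak 110 offset to +y -0.85 mm
12.6 [0.4677 0.0513 0.104 ] yaw 136.4 F [ 0.5 -0.4  0.1] T [-0.01 -0.02  0.06] gap 0.0602
```

>>> send_rows --steps "0 0 0 0; 0 0 0 0; 0 0 0 0; 0 0 0 0; 0 0 0 0" --hand 30 --squeeze 30

```text
clock: 13.02
ee_pos: [0.4677, 0.0512, 0.1041]
eef_rot: [0.371, 0.929, -0.0, 0.0]
ft_force: [-0.8, -0.4, 2.3]
finger_gap: 0.0347
```

>>> send_rows --steps "0 0 0 0.1; 0 0 0 0.12; 0 0 0 0.12; 0 0 0 0.12; 0 0 0 0.12"

```text
clock: 13.43
ee_pos: [0.4676, 0.0512, 0.1042]
eef_rot: [0.623, 0.782, -0.0, -0.0]
ft_force: [-2.6, -1.7, 4.0]
finger_gap: 0.0352
```

>>> send_rows --steps "0 0 0 0.12; 0 0 0 0.12; 0 0 0 0.12; 0 0 0 0.12; 0 0 0 0.12"

```text
clock: 13.85
ee_pos: [0.4675, 0.0512, 0.1043]
eef_rot: [0.827, 0.563, -0.0, -0.0]
ft_force: [-3.8, -1.4, 5.3]
finger_gap: 0.035
```

Run:
```python
from h import *
st(); im=grab('top'); bub(im); st()
```

```text
13.85 [0.4675 0.0512 0.1043] yaw 68.5 F [-3.8 -1.4  5.3] T [-0.22  0.53  0.07] gap 0.035
dark ends -25.5 28.5 rows 55 peak 118 offset to +y -7.59 mm
13.9 [0.4674 0.0512 0.1043] yaw 68.0 F [-3.7 -2.6  6. ] T [-0.31  0.51 -0.04] gap 0.0351
```

>>> send_rows --steps "0 0 -0.2 0.12; 0 0 -0.1 0.12; 0 0 -0.1 0.12; 0 0 -0.1 0.12; 0 0 -0.1 0.12"

```text
clock: 14.32
ee_pos: [0.4672, 0.0512, 0.1046]
eef_rot: [0.956, 0.293, -0.001, -0.0]
ft_force: [-3.4, -1.3, 4.2]
finger_gap: 0.035
```

>>> send_rows --steps "0 0 0 0.12; 0 0 0 0.12; 0 0 0 0.12; 0 0 0 0.12; 0 0 0 0.12"

```text
clock: 14.73
ee_pos: [0.4671, 0.0515, 0.1046]
eef_rot: [1.0, -0.002, -0.001, -0.0]
ft_force: [-4.4, 0.4, 6.0]
finger_gap: 0.0351
```

>>> send_rows --steps "0 0 0 0.12; 0 0 0 0.12; 0 0 0 0.12; 0 0 0 0; 0 0 0 0"

```text
clock: 15.15
ee_pos: [0.4671, 0.0516, 0.1047]
eef_rot: [0.984, -0.179, -0.001, -0.0]
ft_force: [-3.5, 0.8, 5.8]
finger_gap: 0.035
```

>>> send_rows --steps "0 0 0 0; 0 0 0 0; 0 0 0 0; 0 0 0 0; 0 0 0 0" --hand 60

```text
clock: 15.57
ee_pos: [0.4678, 0.0513, 0.1045]
eef_rot: [0.984, -0.179, 0.0, -0.0]
ft_force: [-0.0, -0.3, -0.0]
finger_gap: 0.0599
```

>>> send_rows --steps "0 0 0 0; 0 0 0 0; 0 0 0 0; 0 0 0 0; 0 0 0 0"

```text
clock: 15.98
ee_pos: [0.4677, 0.0513, 0.1046]
eef_rot: [0.984, -0.179, 0.0, 0.0]
ft_force: [-0.2, -0.2, -0.6]
finger_gap: 0.0597
```

>>> send_rows --steps "0 0 0 0; 0 0 0 0; 0 0 0 0; 0 0 0 0; 0 0 0 0"

```text
clock: 16.4
ee_pos: [0.4677, 0.0513, 0.1046]
eef_rot: [0.984, -0.179, 0.0, -0.0]
ft_force: [-0.1, -0.2, -0.9]
finger_gap: 0.0602
```

Run:
```python
from h import *
st(); im=grab('top'); bub(im); bubble(im,dbg='r8.png'); im=grab('side'); save(im,'s8.png',(200,200,330,330),4.5); print(ctrl.read_state()['joint_pos'][5])
```

```text
16.4 [0.4677 0.0513 0.1046] yaw -20.6 F [-0.1 -0.2 -0.9] T [-0.01 -0.01 -0.03] gap 0.0602
dark ends -25.5 27.25 rows 51 peak 121 offset to +y -0.56 mm
vial ends -22.0 24.5 mid 1.25 bubble 0.36 extent (np.float64(-7.25), np.float64(7.75)) offset to +y -0.89
1.7862212407090794
```

View pics/r8.png

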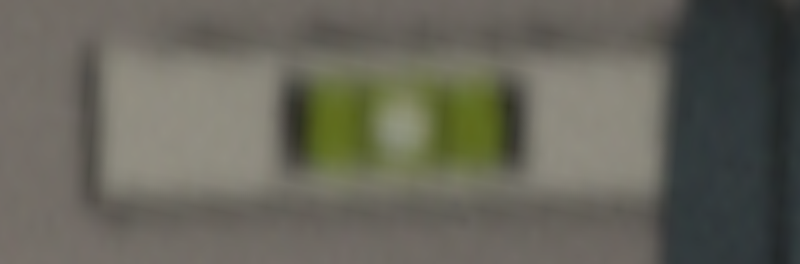

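View pics/s8.png

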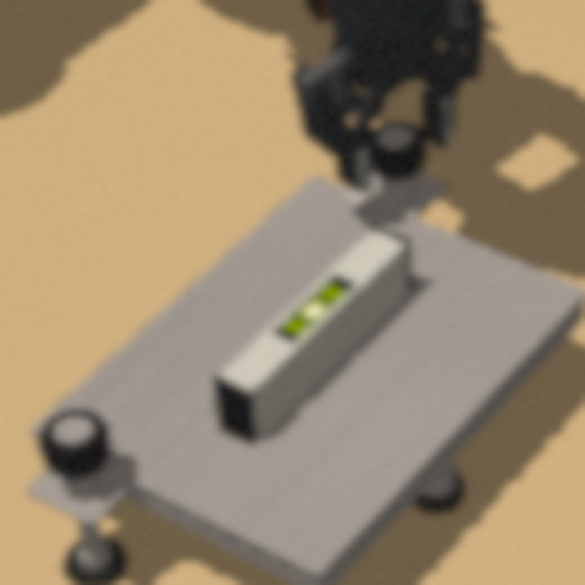

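Both views show the bubble between the lines (rectified bubble at about 400, lines at about 363 and 445). I'll lift away and check closely with the wrist camera above the level.

>>> send_rows --steps "0 0 -10 0; 0 0 -25 0; 0 0 -30 0; 0 0 -30 0; 0 0 -20 0"

```text
clock: 16.92
ee_pos: [0.4686, 0.0513, 0.2233]
eef_rot: [0.984, -0.179, 0.002, -0.0]
ft_force: [1.1, -0.0, -0.3]
finger_gap: 0.06
```

Run:
```python
from h import *
st(); plan([(502.5,-105,220,84.1)])
```

```text
16.92 [0.4686 0.0513 0.2233] yaw -20.6 F [ 1.1 -0.  -0.3] T [ 0.02 -0.02  0.  ] gap 0.06
5.8 9 0.2 -0.122; 4.6 9.6 0.2 -0.122; 3.4 10.1 0.2 -0.122; 2.2 10.4 0.2 -0.122; 0.9 10.6 0.2 -0.122
-0.4 10.7 0.2 -0.122; -1.7 10.5 0.3 -0.122; -3 10.2 0.2 -0.122; -4.2 9.8 0.3 -0.122; -5.3 9.2 0.2 -0.121
-6.4 8.5 0.3 -0.122; -7.4 7.7 0.2 -0.121; -8.3 6.7 0.3 -0.122; -9 5.7 0.2 -0.121; -9.7 4.6 0.3 -0.122
end [ 502.5 -105.   220. ] 15 rows
```

>>> send_rows --steps "5.8 9 0.2 -0.122; 4.6 9.6 0.2 -0.122; 3.4 10.1 0.2 -0.122; 2.2 10.4 0.2 -0.122; 0.9 10.6 0.2 -0.122"

```text
clock: 17.33
ee_pos: [0.4791, -0.0012, 0.2195]
eef_rot: [0.992, 0.128, 0.0, 0.0]
ft_force: [-0.1, 0.4, 0.1]
finger_gap: 0.0597
```

>>> send_rows --steps "-0.4 10.7 0.2 -0.122; -1.7 10.5 0.2 -0.122; -3 10.2 0.2 -0.122; -4.2 9.8 0.2 -0.122; -5.3 9.2 0.2 -0.121"

```text
clock: 17.75
ee_pos: [0.4903, -0.0534, 0.2184]
eef_rot: [0.908, 0.42, 0.0, 0.0]
ft_force: [0.5, 0.0, 0.8]
finger_gap: 0.06
```

>>> send_rows --steps "-6.4 8.5 0.2 -0.122; -7.4 7.7 0.2 -0.121; -8.3 6.7 0.2 -0.122; -9 5.7 0.2 -0.121; -9.7 4.6 0.2 -0.122"

```text
clock: 18.17
ee_pos: [0.5017, -0.1055, 0.2174]
eef_rot: [0.741, 0.672, 0.0, 0.0]
ft_force: [-0.4, 1.1, 0.1]
finger_gap: 0.0598
```

>>> send_rows --steps "0 0 0 0; 0 0 0 0; 0 0 0 0; 0 0 0 0; 0 0 0 0"

```text
clock: 18.58
ee_pos: [0.5015, -0.1044, 0.2167]
eef_rot: [0.743, 0.669, 0.0, -0.0]
ft_force: [0.4, -0.2, 1.3]
finger_gap: 0.0601
```

Run:
```python
from h import *
st(); im=grab('wrist'); bubble(im,dbg='r9.png'); save(im,'w9.png')
P=cloud(im)
m=(P[...,2]>.1)&(P[...,2]<.118)&(im['depth']>0)&(np.hypot(P[...,0]-.503,P[...,1]+.104)<.1)
print(cv2.minAreaRect(np.ascontiguousarray(P[m][:,:2]*1000,dtype=np.float32)))
```

```text
18.58 [ 0.5015 -0.1044  0.2167] yaw 84.0 F [ 0.4 -0.2  1.3] T [-0.   -0.    0.01] gap 0.0601
vial ends -25.25 22.25 mid -1.5 bubble -1.98 extent (np.float64(-25.25), np.float64(22.25)) offset to +y -0.48
((502.57135009765625, -108.10720825195312), (160.75955200195312, 24.63716697692871), 83.96315002441406)
```

View pics/r9.png

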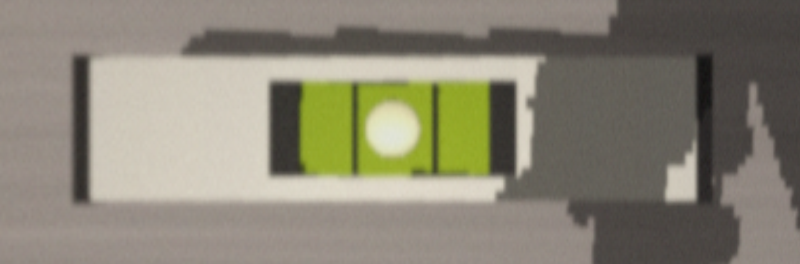

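View pics/w9.png

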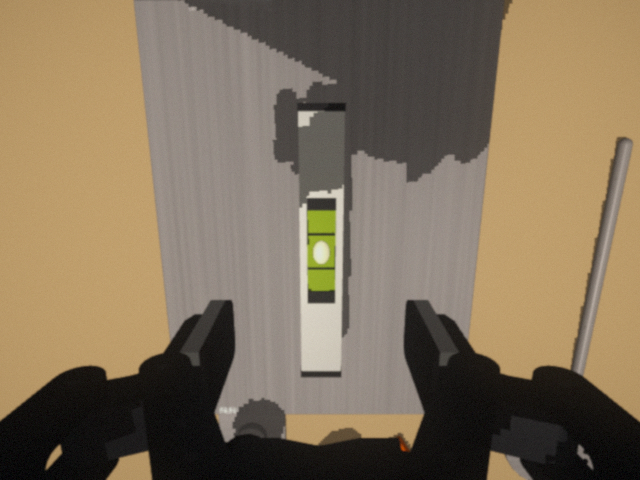

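The wrist view (rectified) shows the bubble at 392 and the lines at 354 and 435, so it's 0.6 mm off centre and between the lines with the level free. Next I'll close the fingers and press on the middle.

>>> send_rows --steps "-1.5 0 20 0; 0 0 30 0; 0 0 20 0; 0 0 5 0; 0 0 0 0" --hand 0

```text
clock: 19.05
ee_pos: [0.5002, -0.1057, 0.1401]
eef_rot: [0.743, 0.67, -0.001, -0.002]
ft_force: [0.5, -0.3, 0.3]
finger_gap: 0.0003
```

>>> send_rows --steps "0 0 2 0; 0 0 2 0; 0 0 2 0; 0 0 2 0; 0 0 0 0"

```text
clock: 19.47
ee_pos: [0.5016, -0.1065, 0.1338]
eef_rot: [0.743, 0.67, 0.0, 0.0]
ft_force: [0.3, 0.2, 0.3]
finger_gap: 0.0001
```

>>> send_rows --steps "0 0 1 0; 0 0 1 0; 0 0 1 0; 0 0 0 0"

```text
clock: 19.8
ee_pos: [0.5013, -0.1064, 0.1304]
eef_rot: [0.743, 0.67, -0.0, -0.0]
ft_force: [-0.3, -0.6, -0.2]
finger_gap: 0.0002
```

>>> send_rows --steps "0 0 0.7 0; 0 0 0.7 0; 0 0 0 0"

```text
clock: 20.05
ee_pos: [0.5015, -0.1065, 0.1293]
eef_rot: [0.743, 0.67, 0.0, 0.0]
ft_force: [0.8, -1.2, -0.1]
finger_gap: -0.0001
```

>>> send_rows --steps "0 0 0.6 0; 0 0 0.6 0; 0 0 0 0"

```text
clock: 20.3
ee_pos: [0.5018, -0.1065, 0.1291]
eef_rot: [0.743, 0.67, 0.0, 0.0]
ft_force: [-4.1, 1.0, 9.2]
finger_gap: -0.0002
```

>>> send_rows --steps "0 0 0.5 0; 0 0 0.3 0; 0 0 0 0"

```text
clock: 20.55
ee_pos: [0.5019, -0.1066, 0.129]
eef_rot: [0.742, 0.67, 0.0, 0.0]
ft_force: [-4.2, 2.9, 15.2]
finger_gap: 0.0002
```

>>> send_rows --steps "0 0 0 0; 0 0 0 0; 0 0 0 0; 0 0 0 0; 0 0 0 0"

```text
clock: 20.97
ee_pos: [0.5019, -0.1065, 0.129]
eef_rot: [0.742, 0.67, 0.0, 0.0]
ft_force: [-4.8, 2.4, 14.8]
finger_gap: 0.0
```

>>> send_rows --steps "0 0 0 0; 0 0 0 0; 0 0 0 0; 0 0 0 0; 0 0 0 0"

```text
clock: 21.38
ee_pos: [0.5019, -0.1066, 0.129]
eef_rot: [0.742, 0.67, 0.0, 0.0]
ft_force: [-5.5, 2.4, 15.3]
finger_gap: 0.0001
```

>>> send_rows --steps "0 0 0 0; 0 0 0 0; 0 0 0 0; 0 0 0 0; 0 0 0 0"

```text
clock: 21.8
ee_pos: [0.5019, -0.1066, 0.129]
eef_rot: [0.742, 0.67, 0.0, 0.0]
ft_force: [-5.9, 3.5, 15.5]
finger_gap: 0.0001
```

Run:
```python
from h import *
st(); im=grab('side'); save(im,'s10.png',(200,200,330,330),4.5); im=grab('wrist'); save(im,'w10.png'); im=grab('top'); save(im,'t10.png'); st()
```

```text
21.8 [ 0.5019 -0.1066  0.129 ] yaw 84.1 F [-5.9  3.5 15.5] T [0.36 0.95 0.  ] gap 0.0001
21.95 [ 0.5019 -0.1065  0.129 ] yaw 84.1 F [-4.7  2.2 15.5] T [ 0.44  1.06 -0.02] gap 0.0001
```

View pics/s10.png

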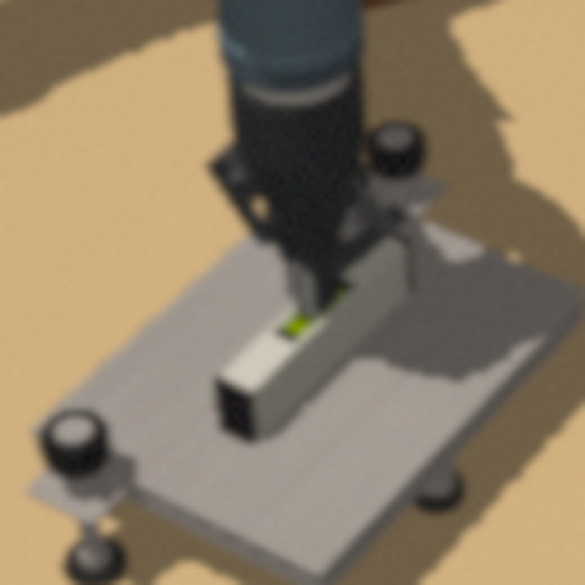

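View pics/w10.png

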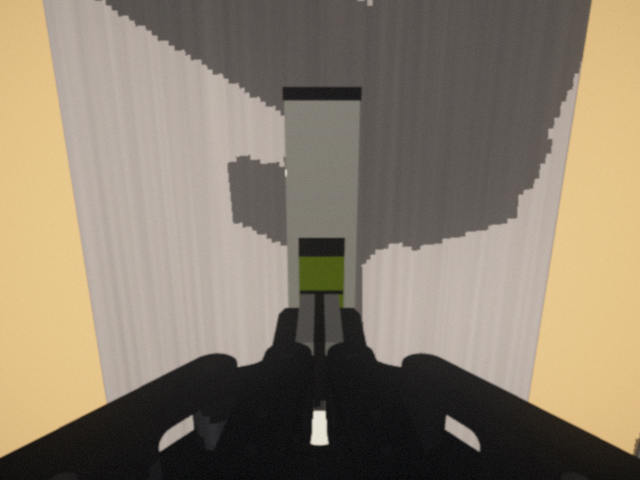

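View pics/t10.png

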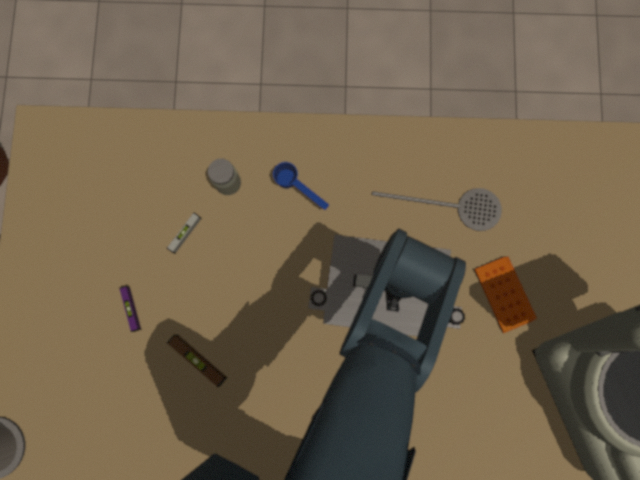

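>>> send_rows --steps "0 0 -0.4 0; 0 0 0 0; 0 0 0 0; 0 0 0 0; 0 0 0 0"

```text
clock: 22.37
ee_pos: [0.5018, -0.1066, 0.1291]
eef_rot: [0.742, 0.67, 0.0, 0.0]
ft_force: [-5.1, 1.6, 11.6]
finger_gap: 0.0002
```

>>> send_rows --steps "0 0 0 0; 0 0 0 0; 0 0 0 0; 0 0 0 0; 0 0 0 0"

```text
clock: 22.78
ee_pos: [0.5018, -0.1065, 0.1291]
eef_rot: [0.742, 0.67, 0.0, 0.0]
ft_force: [-5.5, 1.6, 12.0]
finger_gap: 0.0002
```

>>> send_rows --steps "0 0 0 0; 0 0 0 0; 0 0 0 0; 0 0 0 0; 0 0 0 0"

```text
clock: 23.2
ee_pos: [0.5018, -0.1065, 0.1291]
eef_rot: [0.742, 0.67, 0.0, 0.0]
ft_force: [-4.9, 1.6, 11.5]
finger_gap: -0.0001
```

Run:
```python
from h import *
st(); im=grab('side'); save(im,'s11.png',(245,240,305,300),10); im=grab('wrist'); save(im,'w11.png',(260,220,380,320),5); st()
```

```text
23.2 [ 0.5018 -0.1065  0.1291] yaw 84.1 F [-4.9  1.6 11.5] T [ 0.33  0.8  -0.03] gap -0.0001
23.3 [ 0.5018 -0.1065  0.1291] yaw 84.1 F [-4.7  2.5 13.6] T [0.34 0.74 0.  ] gap -0.0003
```

View pics/s11.png

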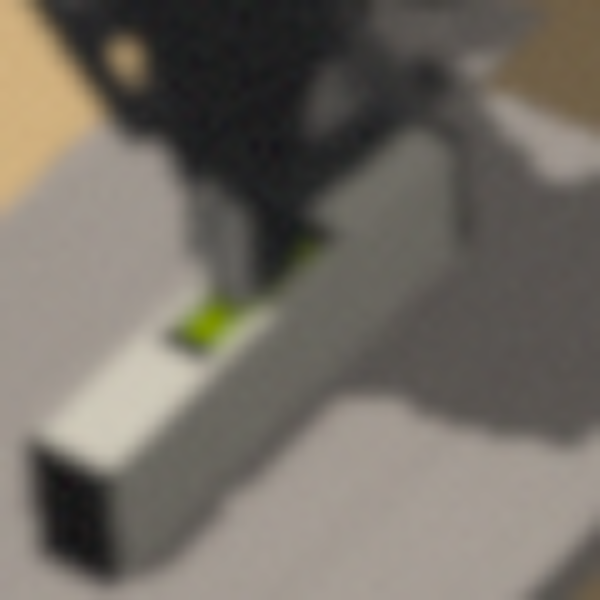

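View pics/w11.png

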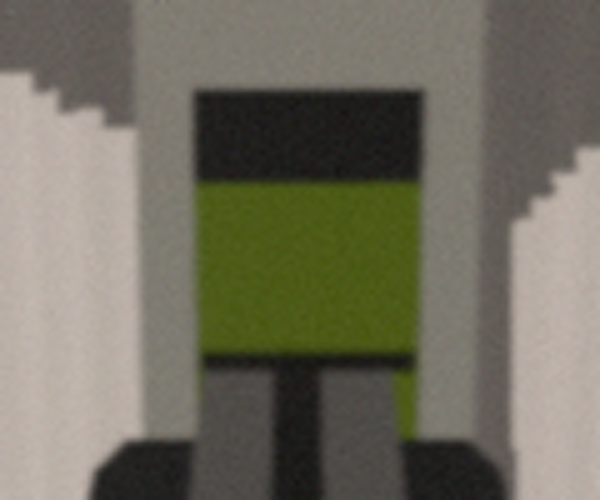

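No bubble shows outside either line: both visible vial ends are plain green, and the +y line in the wrist view is clear. The press is steady at about 12 N, so I'm handing in.

Run:
```python
from h import *
workorder.job_done(); st()
```

```text
the job is handed in; nothing more can be done
the job is handed in; nothing more can be done
```

I handed the job in at about 23.3 s of the 72 s allowed, with the closed fingers pressing the silver level down near its middle. No verdict is reported.

- **Reading the stand:** I laid the larger silver level across the deck and let go. The bubble sat 9.2 mm toward the right, so the left side was low.
- **Levelling:** I turned the left hand wheel clockwise in two grasps, about 1.2 rad and then 2.7 rad of tool rotation. The right foot was never touched. With the level standing free again, the wrist camera put the bubble about 0.6 mm off centre, between the lines.
- **Pressing:** The force was steady at about 12 N, with about 5 N of side force, and the tool was still.

**Checks that were unclear or disagreed:**
- **Hidden bubble:** While pressing, the fingers cover the bubble. I could only confirm that the visible vial ends were plain green, so it had not run past either line.
- **First grasp:** The first grasp on the wheel was about 2 mm off centre. That gave up to 14 N of side force and pushed the bubble temporarily, so I released, recentred and regripped.
- **Camera differences:** The top and wrist cameras differed by up to about 4 mm in position, and their bubble readings by a few tenths of a millimetre. I trusted the wrist camera.

In the last top view the jar, scoop, skimmer and trivet were where they started.

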